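# Gauge the open well and blank it with the matching plug

## Robot

A 7-joint arm with a two-finger parallel gripper is mounted at the origin on a cart in front of the work surface, level with it; the furniture and walls round the work are solid. World frame = base frame: x ahead of the robot, y to its left, z up, the work surface at z = 0. Lengths are in mm, angles in rad, forces in N, time in s.
With the tool pointing down it reaches from about 400 to 850 mm from the base axis. Payload 6.9 kg.
Tool frame: the origin (TCP) lies midway between the tips of the shut fingers; the grasp point (between the pads) lies 19 mm behind it; z points along the fingers, y is the line along which they close (so a half turn about z gives the same grasp; the last joint's range is limited). The gripper opens to 85 mm and grips with 20 to 120 N. Pads are 22 mm wide; open, the fingers measure 114 mm over their backs; the gripper's body (76 mm by 85 mm) begins 54 mm behind the grasp point. The pads swing forward as they close: fully open they stand 13 mm farther back than shut.
Start: joints at [1.214, 0.507, -0.238, 1.5, 0.126, 1.149, -0.155], TCP at [278.446, -559.535, 231.275] pointing down, gripper open.
Joint ranges: [-3.08, 3.08], [-0.24, 2.05], [-1.43, 1.35], [0, 2.5], [-1.52, 4.66], [0.17, 1.96], [-2.89, 2.89]. Speed limits (rad/s): [2.39, 2.39, 3.14, 3.14, 3.14, 3.14, 3.14].

## Interface

Orientations are given as a 3x3 rotation matrix whose columns are the frame's x, y, z axes.
In Python, from workcell import env, camera, job, trace, landmark_of gives the robot as it stands.
- The arm moves only by the tool jog_arm, never from a script. Its arguments are lists of equal length, an entry for each row: "turn": the turn, a rotation vector about the world's x, y, z in rad, a list of three; "linear": the shift along the world's x, y, z in m, a list of three; "hand": the finger opening in m, from 0 to 0.0854. A call has 1 to 8 rows; each row is the pose to reach, as a shift and turn from the pose commanded when the call began; what a row does not reach only later rows make up. A row lasts 1/12 s, in which the tool goes at most 41.7 mm and 7.16 degrees, less where a joint would pass 70% of its speed; a pose out of reach is approached as far as the arm can. A call with a gripper value outside its range is refused whole. The fingers move at their own pace and stop on an object; "newtons" is the grip in N (left out, the last holds). Time passes only in rows, so rows that repeat a pose let the fingers close. It gives the time, the measured TCP pose, the force, the opening and the grip force at its end, in the units of the state.
- env.state(): the state, without advancing time (a new reading comes with each control period).
- camera(name): name is "scene" or "top"; returns a dict with "img" (400x640x3 uint8, red, green, blue), "fx", "fy", "cx", "cy" (pixels), "k1" (the pictures are not rectified: a ray, as slopes to the right and down, at radius r is drawn at 1 + k1 r^2 times it, then the intrinsics apply), "extrinsics" (4x4, takes a point from world to camera coordinates). Camera axes: x right, y up, looking along -z (the intrinsics and any distortion apply to the point x, -y, -z); pixel columns grow to the right and rows downward; lengths in mm; the calibration is good to about 2 mm. A picture is of the moment at which its call begins. There is no depth.
- job.sign_off(): hands the job in; it is judged then, once.
Trained networks look in a picture, given as the dict that the camera call returned (one of the last four; its "shot" number tells which), for a name from the list of things; names that differ only in an ending like _2 or _b are one class to them, and where a whole thing is asked for, a point or a joint stands for the part that bears it (a point fixed in the world has none). Each returns a list of dicts, best first, with "conf" (0 to 1); they miss things now and then, are a little off and sometimes report something else, mostly with a low value. They report only what shows in the picture. A call takes as long as a camera call. They do not tell look-alikes from the thing itself.
- trace(picture, query): "region" (400x640 bool, what is visible of it).
- landmark_of(picture, query): "location" ([x, y, z] in mm, in the coordinates of the camera as it stood for that picture, good to about 4 mm: a listed point, or the origin of a listed thing).
The state is a dict: "clock": time; "joint_positions": joint angles; "joint_velocities": joint speeds; "tau": joint torques, N m; "tcp_pos": TCP position; "ee_rot": TCP orientation; "wrist_force": force on the tool from outside, world axes, zero at the start; "wrist_torque": the same for the moment, N m; "grip_width": finger opening in mm; "grip_force": force on a finger pad.
Only numpy, scipy, OpenCV 4.12 (cv2) and the standard library are available. Lean on these libraries where they do the work, as an engineer would, in place of code of your own. Each camera call takes 0.05 s, during which the arm holds its last target. There are 200 camera calls.

## Task

One well of the aluminium block is still open, and nobody knows how deep it is. Before you move any plug, take the depth rod from its stand and lower it upright into the well to feel where the bottom is; then pick the one plug whose length matches and lower it in (do not drop it), so that its shoulder is flush with the top of the block. Finish with the rod standing fully down in its stand again, the other two plugs left standing where they are, and the glassware and bulb nearby undisturbed.

Things in the scene. Friction and masses are not known exactly. Their poses are not given: they have to be found in the camera images.
- block: Fixed aluminium block of a dry-block heater, 64 mm (x) by 136 mm (y), on a grey base 94 by 166 mm; its flat top is 98 mm above the origin, which is the centre of the underside. Does not move when touched. Three wells in a row along its y axis: the one at y = +40 mm is open, the other two are already closed by flush steel discs.
- well_mouth (a point): Centre of the open well's mouth, level with the block's top; z points up. The well is vertical, round, 26 mm in bore, with a 3 mm chamfer at the mouth and a flat solid floor. Its depth differs from time to time: 40, 55 or 70 mm (each as likely), to be found by touch.
- rod_center (a point): The depth rod, a loose steel rod standing upright in its stand: 170 mm long in all, the lower 130 mm 9 mm in diameter, the upper 40 mm a dark ribbed handle 14 mm in diameter (14.6 mm over the ribs); 80 g. This point is half-way up on its axis, 85 mm above the tip; the handle runs from 45 to 85 mm above this point. z points up the axis towards the handle.
- rod_tip (a point): Centre of the flat lower end of the depth rod; z points up the rod.
- depth_rod: The depth rod as a body; its origin is the centre of its flat lower end, z up the rod.
- stand_hole (a point): Centre of the mouth of the hole in the rod's fixed stand (grey 50 mm block on a round dark foot 90 mm in diameter), 66 mm above the worktop. The hole is vertical, 12 mm in bore with a 3 mm chamfer and 50 mm deep with a solid floor on which the rod's tip stands. z up.
- plug_tray: Fixed white plastic tray, 260 mm (x) by 85 mm (y), rim 11 mm high, floor 5 mm above the worktop; origin at the centre of the underside. The three plugs stand on it in a row along its x axis, 80 mm apart, in any order.
- plug_short_center (a point): The shortest of 3 loose blanking plugs standing on the tray: aluminium cylinder 22 mm in diameter, 40 mm long, with a dark steel knob (14 mm in diameter, 30 mm high) on top; 70 mm high in all, about 90 g. Point half-way up its axis (z up): foot and knob top 35.0 mm below and above it, shoulder (foot of the knob) 5.0 mm above. In a well 40 mm deep its shoulder is flush with the block's top.
- plug_medium_center (a point): The middle of 3 loose blanking plugs standing on the tray: aluminium cylinder 22 mm in diameter, 55 mm long, with a dark steel knob (14 mm in diameter, 30 mm high) on top; 85 mm high in all, about 90 g. Point half-way up its axis (z up): foot and knob top 42.5 mm below and above it, shoulder (foot of the knob) 12.5 mm above. In a well 55 mm deep its shoulder is flush with the block's top.
- plug_long_center (a point): The longest of 3 loose blanking plugs standing on the tray: aluminium cylinder 22 mm in diameter, 70 mm long, with a dark steel knob (14 mm in diameter, 30 mm high) on top; 100 mm high in all, about 90 g. Point half-way up its axis (z up): foot and knob top 50.0 mm below and above it, shoulder (foot of the knob) 20.0 mm above. In a well 70 mm deep its shoulder is flush with the block's top.
- plug_short: Loose body of the shortest plug; origin at the centre of its foot, z up.
- plug_medium: Loose body of the middle plug; origin at the centre of its foot, z up.
- plug_long: Loose body of the longest plug; origin at the centre of its foot, z up.
- weigh_bottle: Bystander: glass weighing bottle with a knob lid, 37 mm in diameter, 52 mm high; origin at the centre of its underside.
- petri_dish: Bystander: glass petri dish, 62 mm in diameter, 13 mm high; origin at the centre of its underside.
- pipette_bulb: Bystander: red rubber pipette bulb, 49 mm in diameter, 78 mm high; origin at the centre of its underside.
Not all that is in view belongs to the job. What is meant by the part that bears stand_hole is not yellow, and is the larger of those in its own colour. What is shaped like the plug_long but green is not meant.

How it is judged:
By the outcome, as a careful person would: the job done as asked, in the order asked, and still so for the second after the job is handed in, with the robot touching nothing.
It also fails if it takes over 61 s, if anything falls off the work surface, if the arm or the gripper's body presses on something with over 40 N, if the wrist force passes 120 N, or if a joint passes its speed limit or range.

## Working session

There is one attempt and no reset: what is moved stays moved. The work goes in short steps, Python scripts to look and compute and a tool call to move; the robot and the scene stay as the last step left them, time stands still between calls to the robot, and variables do not carry over. Pictures are saved under pics/ and viewed, at most 10 in all, crops included, and the job is handed in when it is done.

Besides the shell and the picture viewer there is one more tool, called after ">>>" in YAML: its name, and indented under it one key for each argument. jog_arm: Moves the arm, as the interface text tells. Its arguments: {"type":"object","properties":{"turn":{"type":"array"},"linear":{"type":"array"},"hand":{"type":"array"},"newtons":{"type":"number"}},"required":["turn","linear","hand"]}

```bash
ls; mkdir -p pics; cat > h.py <<'E'
import numpy as np, cv2
from workcell import env, camera, job, trace, landmark_of
def w(p,l):
    E=np.array(p["extrinsics"]); return np.linalg.inv(E)@np.r_[l,1.]
def proj(p,X):
    c=(np.array(p["extrinsics"])@np.r_[X,1.])[:3]; a=np.array([c[0],-c[1]])/-c[2]; a=a*(1+p["k1"]*(a@a))
    return a*[p["fx"],p["fy"]]+[p["cx"],p["cy"]]
def ray(p,uv):
    d=(np.array(uv,float)-[p["cx"],p["cy"]])/[p["fx"],p["fy"]]; a=d.copy()
    for _ in range(20): a=d/(1+p["k1"]*(a@a))
    R=np.linalg.inv(np.array(p["extrinsics"])); return R[:3,3], R[:3,:3]@np.array([a[0],-a[1],-1])
def atz(p,uv,z):
    o,d=ray(p,uv); return o+d*(z-o[2])/d[2]
def save(p,n,crop=None,s=1):
    im=p["img"][:,:,::-1]
    if crop: x0,y0,x1,y1=crop; im=im[y0:y1,x0:x1]
    cv2.imwrite("pics/"+n,cv2.resize(np.ascontiguousarray(im),None,fx=s,fy=s,interpolation=cv2.INTER_CUBIC))
E
python3 - <<'E'
from h import *
a=camera("scene");b=camera("top")
save(a,"s0.png");save(b,"t0.png")
for n,p in(("s",a),("t",b)):
  print(n,p["fx"],p["k1"],np.linalg.inv(np.array(p["extrinsics"]))[:3,3].round())
  for q in "block well_mouth rod_center rod_tip stand_hole plug_tray plug_short_center plug_medium_center plug_long_center weigh_bottle petri_dish pipette_bulb".split():
    for d in landmark_of(p,q)[:4]:
      X=w(p,d["location"])[:3]; print(n,q,round(d["conf"],2),X.round(),proj(p,X).round())
s=env.state();print(s["clock"],s["ee_rot"],s["wrist_force"],s["grip_width"])
E
```

```text
pics
s 363.1103229198799 0.010883074108679924 [-32. 668. 587.]
s block 0.65 [548.  54.  -4.] [321. 234.]
s block 0.41 [ 472. -288.    5.] [409. 195.]
s block 0.23 [732. 236.  -2.] [229. 236.]
s well_mouth 0.75 [ 472. -289.    8.] [409. 194.]
s well_mouth 0.73 [548.  98. 100.] [309. 208.]
s rod_center 0.79 [514. 303. 102.] [255. 249.]
s stand_hole 0.98 [387. 340.  50.] [283. 305.]
s stand_hole 0.91 [512. 301.  64.] [258. 263.]
s plug_tray 0.62 [ 555. -287.    3.] [387. 188.]
s plug_short_center 0.59 [ 629. -290.   41.] [371. 172.]
s plug_medium_center 0.48 [ 475. -290.   49.] [410. 183.]
s plug_long_center 0.7 [ 563. -193.   51.] [370. 184.]
s plug_long_center 0.64 [ 553. -290.   55.] [389. 174.]
s weigh_bottle 0.6 [550.  94. 106.] [310. 206.]
s weigh_bottle 0.54 [377.  95.   1.] [361. 265.]
s weigh_bottle 0.32 [ 553. -287.   -1.] [388. 189.]
s petri_dish 0.6 [759. -89.   0.] [304. 191.]
s petri_dish 0.58 [730. 235.  -0.] [229. 236.]
s pipette_bulb 0.7 [756. -88.   1.] [305. 191.]
t 511.74528096398257 -0.14769212418199007 [ 254.    2. 1677.]
t block 0.77 [546.  62.  -3.] [302. 205.]
t
[... 475 characters left out ...]
83.]
t plug_short_center 0.35 [ 633. -286.    5.] [406. 182.]
t plug_medium_center 0.48 [ 469. -287.   45.] [409. 229.]
t plug_medium_center 0.47 [513. 305.  15.] [228. 212.]
t plug_medium_center 0.39 [730. 239.   3.] [252. 150.]
t plug_long_center 0.63 [ 555. -285.   56.] [409. 202.]
t plug_long_center 0.39 [ 563. -192.   48.] [380. 199.]
t weigh_bottle 0.61 [376.  97.  -2.] [290. 256.]
t petri_dish 0.71 [728. 242.   0.] [251. 151.]
t pipette_bulb 0.64 [758. -82.   0.] [346. 145.]
1.3 [[ 8.95285297e-01  4.45493251e-01 -4.92421997e-06]
 [ 4.45493251e-01 -8.95285297e-01  2.23343774e-05]
 [ 5.54123267e-06 -2.21893465e-05 -1.00000000e+00]] [ 0.35796636 -0.19101173  0.43818068] 85.31642864112933
```

View pics/s0.png

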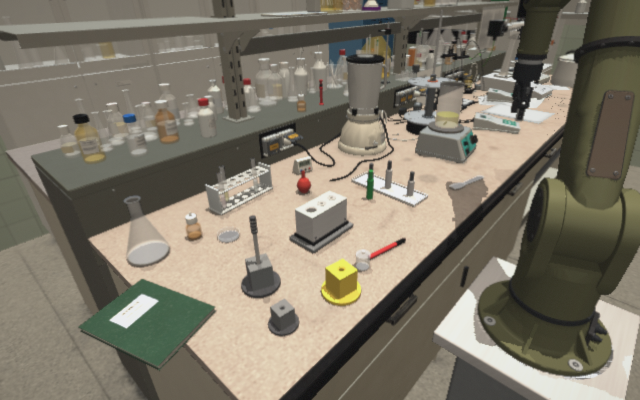

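View pics/t0.png

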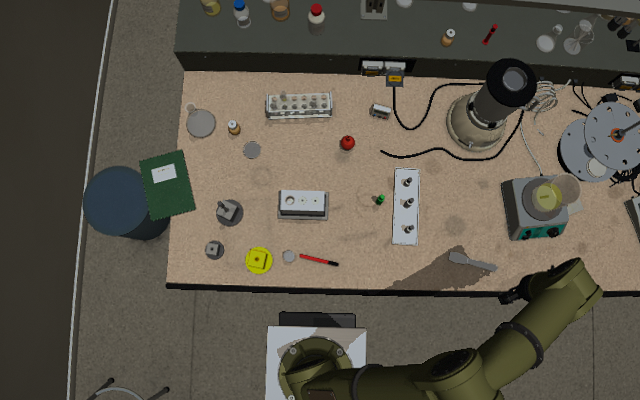

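The rod stands in the dark-grey stand at scene (260,275). The other stands are a smaller grey one at (283,315) and a yellow one at (341,280). The tray's plugs are at scene (389,175), (410,183) and (372,172), and the green look-alike is at (370,182). The larger grey stand, with the rod in it, fits the description. I'll confirm it in an enlarged crop.

```bash
python3 - <<'E'
from h import *
a=camera("scene");b=camera("top")
def cr(p,x,y,s,wd=65,hd=50):
    return cv2.resize(np.ascontiguousarray(p["img"][y-hd:y+hd,x-wd:x+wd,::-1]),(390,300),interpolation=cv2.INTER_CUBIC)
im=np.vstack([np.hstack([cr(a,272,272,3),cr(a,390,182,6,45,35)]),np.hstack([cr(b,228,225,3),cr(a,320,218,6,45,35)])])
cv2.imwrite("pics/c1.png",im)
for n,p in(("s",a),("t",b)):
  # well: dark centroid near expected mouth
  u=proj(p,[546,99,98]); x,y=u.round().astype(int); g=cv2.cvtColor(p["img"],cv2.COLOR_RGB2GRAY)[y-7:y+8,x-9:x+10]
  print(n,"exp",u.round(1)); print(g)
  for q in ["plug_long","plug_medium","plug_short"]:
    for d in trace(p,q)[:4]:
      r=np.argwhere(d["region"]); print(q,round(d["conf"],2),len(r),"rc",r.mean(0).round(1),r.min(0),r.max(0))
for X in([471,-288],[555,-288],[630,-288]): print(X,[ (proj(a,[*X,5])-proj(a,[*X,h])).round(1) for h in(75,90,105)],[proj(a,[*X,z]).round() for z in (5,75)])
E
```

```text
s exp [309.6 209.3]
[[201 200 199 200 204 214 217 231 237 237 238 238 238 237 238 237 230 217
  222]
 [202 203 204 207 220 230 233 237 238 237 237 238 237 238 238 236 225 222
  221]
 [203 209 219 227 232 237 238 238 238 238 237 238 238 237 237 235 221 217
  223]
 [217 227 233 237 238 238 238 238 237 237 237 236 236 236 237 236 228 226
  229]
 [232 237 238 238 238 237 235 233 231 231 229 228 225 230 234 236 237 236
  236]
 [237 238 238 238 236 232 228 223 208 204 202 201 200 209 223 231 237 238
  238]
 [238 238 238 237 230 222 202 181 154 150 149 150 158 161 189 218 234 238
  238]
 [238 238 237 236 222 196 151 125 115 116 115 116 119 117 142 194 231 237
  238]
 [238 238 238 236 220 171 124 116 110 113 114 114 113 116 134 195 233 237
  237]
 [235 237 238 237 231 206 153 144 130 126 126 129 133 166 207 226 236 237
  237]
 [209 227 235 237 237 232 217 215 208 190 190 207 212 223 235 237 238 237
  236]
 [140 177 209 227 235 237 236 236 236 231 230 235 236 237 238 238 237 234
  220]
 [108 118 140 178 209 227 235 237 238 237 237 238 238 238 237 235 220 204
  163]
 [106 106 109 118 140 178 2
[... 1419 characters left out ...]
 168 174 176 175 174 174 175 174
  174]
 [121 168 176 174 174 174 175 174 175 175 175 174 174 173 174 174 174 174
  174]]
plug_long 0.57 63 rc [202.3 408.8] [198 404] [207 413]
plug_long 0.4 67 rc [199.8 379.2] [195 375] [205 383]
plug_medium 0.57 28 rc [204.7 220.9] [202 218] [208 224]
plug_medium 0.4 57 rc [229.2 408.5] [225 404] [233 413]
[471, -288] [array([-2.2, 19.1]), array([-2.7, 23.4]), array([-3.2, 27.7])] [array([409., 195.]), array([411., 176.])]
[555, -288] [array([-1.5, 18.6]), array([-1.8, 22.7]), array([-2.2, 26.9])] [array([387., 187.]), array([389., 169.])]
[630, -288] [array([-1. , 18.1]), array([-1.2, 22.1]), array([-1.4, 26.2])] [array([370., 181.]), array([371., 163.])]
```

View pics/c1.png

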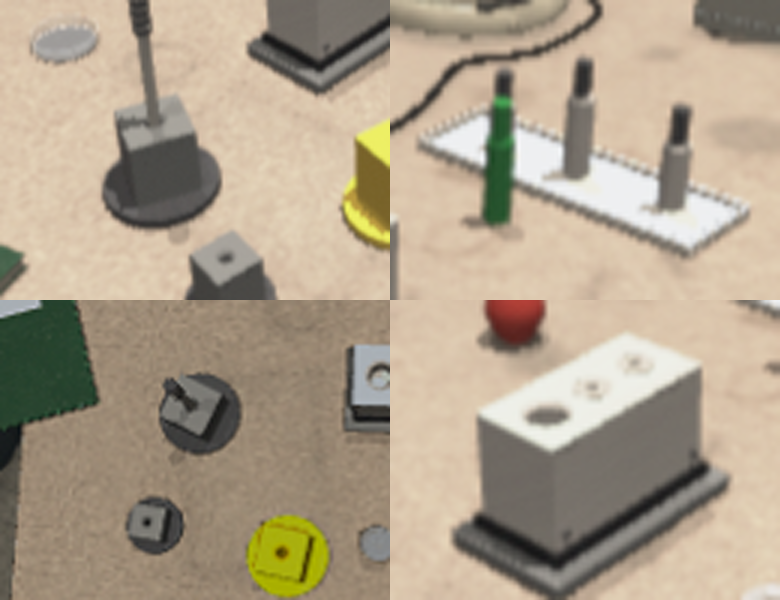

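```bash
python3 - <<'E'
from h import *
a=camera("scene");b=camera("top")
print("well",atz(a,(310.4,209.3),98),atz(b,(289.6,199.8),98))
# rod handle from traces: axis line
for n,p in(("s",a),("t",b)):
  for d in trace(p,"rod_center")[:2]:
    r=np.argwhere(d["region"]); print(n,"rod",round(d["conf"],2),len(r),r.mean(0).round(1),r.min(0),r.max(0), "top row x",[ (y,r[r[:,0]==y][:,1].mean().round(1)) for y in range(r[:,0].min(),r[:,0].max(),6)])
X=[513,302]
print([proj(a,[*X,z]).round(1) for z in(66,101,146,186)],[proj(b,[*X,z]).round(1) for z in(66,101,146,186)])
for n,p in(("s",a),("t",b)):
  for q,z,x in(("plug_long",105,555),("plug_medium",90,472)):
    print(n,q,[proj(p,[x,-288,zz]).round(1) for zz in(5,z/2+2.5,z)])
print(b["img"][190:215,212:236].mean(2).astype(int))
E
```

```text
well [544.22431915  97.70874734  98.        ] [543.56099477  97.64747416  98.        ]
s rod 0.82 240 [235.6 254.6] [215 249] [263 259] top row x [(215, np.float64(252.5)), (221, np.float64(253.0)), (227, np.float64(253.5)), (233, np.float64(254.0)), (239, np.float64(255.5)), (245, np.float64(255.5)), (251, np.float64(256.5)), (257, np.float64(257.5))]
t rod 0.51 53 [205.5 221.2] [201 217] [210 226] top row x [(201, np.float64(219.5)), (207, np.float64(222.0))]
[array([257. , 262.2]), array([255.4, 249.7]), array([253.1, 232.7]), array([251. , 216.7])] [array([226.1, 209.2]), array([224.2, 207.4]), array([221.5, 204.9]), array([219.1, 202.6])]
s plug_long [array([387.4, 187.4]), array([388.4, 174.2]), array([389.5, 160.5])]
s plug_medium [array([408.6, 195.1]), array([409.9, 183.6]), array([411.3, 171.7])]
t plug_long [array([406.9, 204.7]), array([409.6, 202. ]), array([412.4, 199.2])]
t plug_medium [array([407. , 229.4]), array([409.3, 227.7]), array([411.6, 226. ])]
[[142 129 132 137 137 138 134 131 129 132 141 135 134 137 131 141 142 135
  130 135 137 140 141 130]
 [137 137 136 1
[... 1709 characters left out ...]
42 134 131 134  65  88 124 123  85  82  64  47  46  46  67  85 118
  117 107 106 107 112 105]
 [134 125 123 127 107  70 114 122 122 123 125 107  53  45  48  44  58  97
  108 107 107 109 105  71]
 [133 132 129 133  77  87 123 120 120 120 121 122  80  39  46  48  63 102
  108 107 109 109  95  35]
 [131 139 140 139  69 112 121 121 121 120 121 117  96  53  44  68  84 107
  111 110 109 105  74  27]
 [132 142 144 143  90 123 121 121 119 120 121 102 102  83  82 110 117 123
  122 121 112  99  42  31]
 [136 144 144 143 101 110 123 122 122 120 121 101 102 106 125 123 122 121
  121 123 119  82  28  30]
 [132 135 138 138  71  71 105 111 117 117 117 102 102 110 123 121 121 121
  121 122 109  42  28  32]]
```

The larger grey stand is confirmed, with the rod in it, its base at scene crop (150,120). The plug at x≈472 is visibly shorter than the one at x≈555, so they are medium and long, and the short one stands at x≈630 behind the green decoy. Both cameras agree on the well at (544, 98). Moving to the rod.

>>> jog_arm:
  turn:
    - [0,0,-0.058]
    - [0,0,-0.116]
    - [0,0,-0.174]
    - [0,0,-0.232]
    - [0,0,-0.29]
    - [0,0,-0.348]
    - [0,0,-0.406]
    - [0,0,-0.462]
  linear:
    - [0.019,0.035,0]
    - [0.038,0.07,0]
    - [0.058,0.105,0]
    - [0.077,0.14,0]
    - [0.096,0.175,0]
    - [0.115,0.21,0]
    - [0.134,0.245,0]
    - [0.154,0.28,0]
  hand: [0.085,0.085,0.085,0.085,0.085,0.085,0.085,0.085]

```text
clock: 2.57
tcp_pos: [432.9, -277.8, 231.6]
ee_rot: [[1.0, -0.003, 0.0], [-0.003, -1.0, -0.0], [0.0, 0.0, -1.0]]
wrist_force: [0.4, 0.2, 0.5]
grip_width: 85.3
grip_force: 0.0
```

>>> jog_arm:
  turn:
    - [0,0,0]
    - [0,0,0]
    - [0,0,0]
    - [0,0,0]
    - [0,0,0]
    - [0,0,0]
    - [0,0,0]
    - [0,0,0]
  linear:
    - [0.008,0.04,0]
    - [0.016,0.08,0]
    - [0.024,0.12,0]
    - [0.032,0.16,0]
    - [0.04,0.2,0]
    - [0.048,0.24,0]
    - [0.054,0.28,0]
    - [0.06,0.32,0]
  hand: [0.085,0.085,0.085,0.085,0.085,0.085,0.085,0.085]

```text
clock: 3.23
tcp_pos: [492.5, 42.4, 231.6]
ee_rot: [[1.0, -0.0, 0.001], [-0.0, -1.0, -0.0], [0.001, 0.0, -1.0]]
wrist_force: [1.0, -0.5, 0.4]
grip_width: 85.0
grip_force: 0.0
```

>>> jog_arm:
  turn:
    - [0,0,0]
    - [0,0,0]
    - [0,0,0]
    - [0,0,0]
    - [0,0,0]
    - [0,0,0]
    - [0,0,0]
    - [0,0,0]
  linear:
    - [0.003,0.04,0]
    - [0.006,0.08,0]
    - [0.009,0.12,0]
    - [0.012,0.16,0]
    - [0.015,0.2,0]
    - [0.018,0.24,0]
    - [0.019,0.262,0]
    - [0.019,0.262,0]
  hand: [0.085,0.085,0.085,0.085,0.085,0.085,0.085,0.06]

```text
clock: 3.9
tcp_pos: [509.7, 309.4, 231.1]
ee_rot: [[1.0, 0.008, -0.001], [0.008, -1.0, 0.004], [-0.001, -0.004, -1.0]]
wrist_force: [0.0, 0.0, 0.2]
grip_width: 75.2
grip_force: 0.0
```

>>> jog_arm:
  turn:
    - [0,0,0]
    - [0,0,0]
    - [0,0,0]
    - [0,0,0]
  linear:
    - [0,0,0]
    - [0,0,-0.01]
    - [0,0,-0.02]
    - [0,0,-0.02]
  hand: [0.05,0.05,0.05,0.05]

```text
clock: 4.23
tcp_pos: [510.9, 299.8, 208.7]
ee_rot: [[1.0, -0.003, -0.003], [-0.003, -1.0, -0.003], [-0.003, 0.003, -1.0]]
wrist_force: [-0.1, -0.3, -0.5]
grip_width: 49.7
grip_force: 0.0
```

```bash
python3 - <<'E'
from h import *
a=camera("scene");b=camera("top")
im=np.hstack([cv2.resize(np.ascontiguousarray(p["img"][y-45:y+45,x-55:x+55,::-1]),(400,327),interpolation=cv2.INTER_CUBIC) for p,x,y in((a,252,220),(b,220,205))])
cv2.imwrite("pics/c2.png",im)
s=env.state();print(s["tcp_pos"],s["joint_positions"].round(2) if hasattr(s["joint_positions"],"round") else s["joint_positions"],s["grip_width"])
E
```

```text
[511.40178923 300.8842522  210.51089542] [-0.34  0.49 -0.37  1.62  0.19  1.08 -2.33] 50.161702681624014
```

View pics/c2.png

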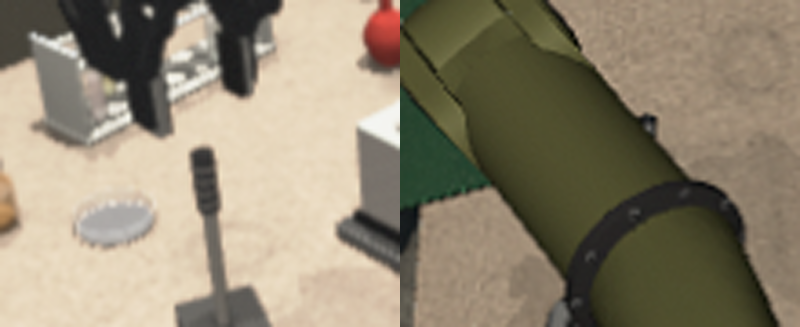

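The crop shows the open fingertips at scene about (241,211) and (263,201), straddling the rod top at (252.5,216). Descending to grip the handle.

>>> jog_arm:
  turn:
    - [0,0,0]
    - [0,0,0]
    - [0,0,0]
    - [0,0,0]
    - [0,0,0]
    - [0,0,0]
  linear:
    - [0,0.001,-0.02]
    - [0,0.001,-0.04]
    - [0,0.001,-0.055]
    - [0,0.001,-0.06]
    - [0,0.001,-0.06]
    - [0,0.001,-0.06]
  hand: [0.05,0.05,0.05,0.05,0.04,0.03]

```text
clock: 4.83
tcp_pos: [511.8, 303.4, 151.9]
ee_rot: [[1.0, -0.001, 0.0], [-0.001, -1.0, 0.0], [0.0, -0.0, -1.0]]
wrist_force: [-0.0, -0.1, -0.2]
grip_width: 30.3
grip_force: 0.0
```

>>> jog_arm:
  turn:
    - [0,0,0]
    - [0,0,0]
    - [0,0,0]
    - [0,0,0]
    - [0,0,0]
    - [0,0,0]
  linear:
    - [0,0,0]
    - [0,0,0]
    - [0,0,0]
    - [0,0,0]
    - [0,0,0]
    - [0,0,0]
  hand: [0.02,0.01,0.008,0.008,0.008,0.008]
  newtons: 40

```text
clock: 5.33
tcp_pos: [512.2, 303.0, 152.5]
ee_rot: [[1.0, -0.001, 0.002], [-0.001, -1.0, -0.0], [0.002, 0.0, -1.0]]
wrist_force: [0.1, -1.9, 7.2]
grip_width: 13.0
grip_force: 38.9
```

>>> jog_arm:
  turn:
    - [0,0,0]
    - [0,0,0]
    - [0,0,0]
    - [0,0,0]
    - [0,0,0]
    - [0,0,0]
    - [0,0,0]
    - [0,0,0]
  linear:
    - [0,0,0.005]
    - [0,0,0.015]
    - [0,0,0.03]
    - [0,0,0.05]
    - [0,0,0.075]
    - [0,0,0.1]
    - [0,0,0.105]
    - [0,0,0.105]
  hand: [0.008,0.008,0.008,0.008,0.008,0.008,0.008,0.008]

```text
clock: 6.0
tcp_pos: [512.1, 304.6, 259.1]
ee_rot: [[1.0, 0.0, 0.004], [0.0, -1.0, 0.003], [0.004, -0.003, -1.0]]
wrist_force: [-0.1, -0.3, -2.0]
grip_width: 13.0
grip_force: 39.4
```

>>> jog_arm:
  turn:
    - [0,0,0]
    - [0,0,0]
    - [0,0,0]
    - [0,0,0]
    - [0,0,0]
    - [0,0,0]
    - [0,0,0]
    - [0,0,0]
  linear:
    - [0.003,-0.02,0]
    - [0.008,-0.055,0]
    - [0.014,-0.09,0]
    - [0.02,-0.125,0]
    - [0.026,-0.16,0]
    - [0.03,-0.19,0]
    - [0.032,-0.205,0]
    - [0.032,-0.205,0]
  hand: [0.008,0.008,0.008,0.008,0.008,0.008,0.008,0.008]

```text
clock: 6.67
tcp_pos: [543.6, 93.0, 255.0]
ee_rot: [[1.0, -0.007, -0.002], [-0.007, -1.0, -0.003], [-0.002, 0.003, -1.0]]
wrist_force: [-0.0, 0.1, -0.9]
grip_width: 13.1
grip_force: 39.3
```

```bash
python3 - <<'E'
from h import *
a=camera("scene")
save(a,"c3.png",(255,120,375,240),5)
s=env.state();print(s["clock"],s["tcp_pos"],s["wrist_force"],s["wrist_torque"],s["grip_width"]); t=s["tcp_pos"]
print([proj(a,[t[0],t[1],z+t[2]-136.5]).round(1) for z in(0,130,170)],proj(a,[544,98,98]))
E
```

```text
6.7167 [543.1910544   96.04278556 255.19876028] [-0.29582423  0.93441433 -0.7392408 ] [ 0.05670587 -0.00264786 -0.00776757] 12.736423062732449
[array([310.9, 202.3]), array([309.2, 155.5]), array([308.6, 139.6])] [310.38383936 209.37313042]
```

View pics/c3.png

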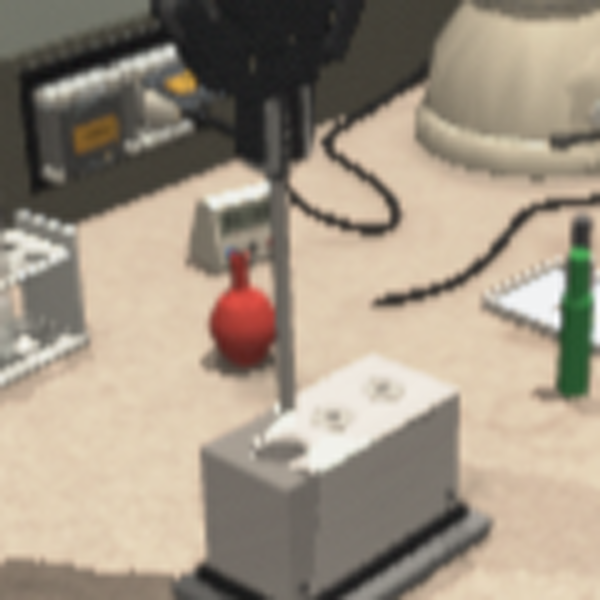

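>>> jog_arm:
  turn:
    - [0,0,0]
    - [0,0,0]
    - [0,0,0]
    - [0,0,0]
    - [0,0,0]
    - [0,0,0]
    - [0,0,0]
    - [0,0,0]
  linear:
    - [0.001,0.001,0]
    - [0.001,0.001,-0.01]
    - [0.001,0.001,-0.02]
    - [0.001,0.001,-0.03]
    - [0.001,0.001,-0.04]
    - [0.001,0.001,-0.05]
    - [0.001,0.001,-0.055]
    - [0.001,0.001,-0.056]
  hand: [0.008,0.008,0.008,0.008,0.008,0.008,0.008,0.008]

```text
clock: 7.38
tcp_pos: [543.7, 99.4, 198.7]
ee_rot: [[1.0, 0.0, -0.002], [0.0, -1.0, -0.0], [-0.002, 0.0, -1.0]]
wrist_force: [-0.3, 0.1, -1.1]
grip_width: 12.7
grip_force: 39.3
```

>>> jog_arm:
  turn:
    - [0,0,0]
    - [0,0,0]
    - [0,0,0]
    - [0,0,0]
    - [0,0,0]
  linear:
    - [0,0,-0.002]
    - [0,0,-0.004]
    - [0,0,-0.006]
    - [0,0,-0.008]
    - [0,0,-0.008]
  hand: [0.008,0.008,0.008,0.008,0.008]

```text
clock: 7.8
tcp_pos: [545.9, 99.9, 194.4]
ee_rot: [[1.0, -0.0, 0.004], [-0.0, -1.0, 0.001], [0.004, -0.001, -1.0]]
wrist_force: [-1.6, -0.8, 10.6]
grip_width: 13.1
grip_force: 40.8
```

Contact came at TCP z 194.4. That puts the tip at z≈58, so the well is 40 mm deep and needs the short plug. Returning the rod.

>>> jog_arm:
  turn:
    - [0,0,0]
    - [0,0,0]
    - [0,0,0]
    - [0,0,0]
    - [0,0,0]
    - [0,0,0]
  linear:
    - [0,0,0.004]
    - [0,0,0.015]
    - [0,0,0.035]
    - [0,0,0.055]
    - [0,0,0.064]
    - [0,0,0.064]
  hand: [0.008,0.008,0.008,0.008,0.008,0.008]

```text
clock: 8.3
tcp_pos: [545.5, 99.8, 258.5]
ee_rot: [[1.0, -0.0, 0.004], [-0.0, -1.0, 0.001], [0.004, -0.001, -1.0]]
wrist_force: [-0.1, -0.1, -1.1]
grip_width: 12.7
grip_force: 39.4
```

>>> jog_arm:
  turn:
    - [0,0,0]
    - [0,0,0]
    - [0,0,0]
    - [0,0,0]
    - [0,0,0]
    - [0,0,0]
    - [0,0,0]
    - [0,0,0]
  linear:
    - [-0.003,0.02,0]
    - [-0.008,0.055,0]
    - [-0.014,0.09,0]
    - [-0.02,0.125,-0.005]
    - [-0.026,0.16,-0.015]
    - [-0.03,0.19,-0.025]
    - [-0.032,0.204,-0.03]
    - [-0.032,0.204,-0.03]
  hand: [0.008,0.008,0.008,0.008,0.008,0.008,0.008,0.008]

```text
clock: 8.97
tcp_pos: [509.8, 307.4, 223.7]
ee_rot: [[1.0, 0.006, -0.004], [0.006, -1.0, 0.001], [-0.004, -0.001, -1.0]]
wrist_force: [0.1, -0.6, -1.3]
grip_width: 12.8
grip_force: 39.3
```

>>> jog_arm:
  turn:
    - [0,0,0]
    - [0,0,0]
    - [0,0,0]
  linear:
    - [0,0,0]
    - [0,0,0]
    - [0,0,0]
  hand: [0.008,0.008,0.008]

```text
clock: 9.22
tcp_pos: [513.3, 301.5, 226.3]
ee_rot: [[1.0, -0.003, 0.001], [-0.003, -1.0, -0.001], [0.001, 0.001, -1.0]]
wrist_force: [0.2, -0.3, -0.6]
grip_width: 12.7
grip_force: 39.3
```

```bash
python3 - <<'E'
from h import *
s=[env.state()]
a=camera("scene");s.append(env.state());b=camera("top");s.append(env.state())
for t in s: print(t["clock"],np.round(t["tcp_pos"],1),np.round(t["ee_rot"],3)[:,2],np.round(t["wrist_force"],1))
t=s[1]["tcp_pos"]
save(a,"c4.png",(210,175,310,295),5)
print([((proj(a,[t[0],t[1],z+t[2]-136.5])-[210,175])*5).round(1) for z in(0,100)],((proj(a,[512.2,303,66])-[210,175])*5).round())
E
```

```text
9.2167 [513.3 301.5 226.3] [ 0.001 -0.001 -1.   ] [ 0.2 -0.3 -0.6]
9.2667 [513.3 301.7 226.5] [ 0.001 -0.001 -1.   ] [ 0.3 -0.6 -0.4]
9.3167 [513.2 301.9 226.6] [ 0.001 -0.    -1.   ] [ 0.9 -0.7 -1.1]
[array([229.6, 392.7]), array([204. , 199.7])] [235. 438.]
```

View pics/c4.png

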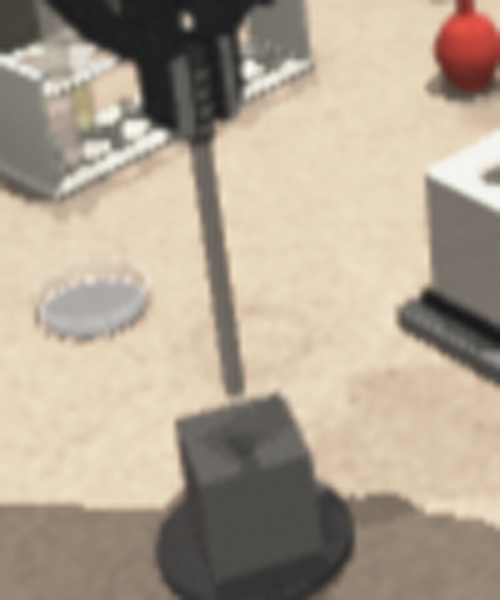

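The rod tip is at crop (234,392), and its axis extended meets the hole at (241,442), so they are aligned. Lowering it gently.

>>> jog_arm:
  turn:
    - [0,0,0]
    - [0,0,0]
    - [0,0,0]
    - [0,0,0]
    - [0,0,0]
    - [0,0,0]
    - [0,0,0]
  linear:
    - [-0.001,0.001,-0.01]
    - [-0.001,0.001,-0.018]
    - [-0.001,0.001,-0.022]
    - [-0.001,0.001,-0.026]
    - [-0.001,0.001,-0.03]
    - [-0.001,0.001,-0.034]
    - [-0.001,0.001,-0.034]
  hand: [0.008,0.008,0.008,0.008,0.008,0.008,0.008]

```text
clock: 9.9
tcp_pos: [511.2, 303.9, 191.2]
ee_rot: [[1.0, -0.0, -0.001], [-0.0, -1.0, -0.001], [-0.001, 0.001, -1.0]]
wrist_force: [-0.6, -1.3, -1.7]
grip_width: 12.9
grip_force: 39.5
```

Entered with no axial force. Continuing down to z≈153.

>>> jog_arm:
  turn:
    - [0,0,0]
    - [0,0,0]
    - [0,0,0]
    - [0,0,0]
    - [0,0,0]
    - [0,0,0]
    - [0,0,0]
  linear:
    - [0.0005,-0.0005,-0.008]
    - [0.0005,-0.0005,-0.016]
    - [0.0005,-0.0005,-0.024]
    - [0.0005,-0.0005,-0.031]
    - [0.0005,-0.0005,-0.036]
    - [0.0005,-0.0005,-0.039]
    - [0.0005,-0.0005,-0.04]
  hand: [0.008,0.008,0.008,0.008,0.008,0.008,0.008]

```text
clock: 10.48
tcp_pos: [512.3, 303.9, 152.5]
ee_rot: [[1.0, -0.0, 0.001], [-0.0, -1.0, -0.0], [0.001, 0.0, -1.0]]
wrist_force: [-1.4, -3.0, 9.9]
grip_width: 12.7
grip_force: 40.9
```

Seated on the floor at the same height as at pickup (152.5). Releasing.

>>> jog_arm:
  turn:
    - [0,0,0]
    - [0,0,0]
    - [0,0,0]
    - [0,0,0]
    - [0,0,0]
  linear:
    - [0,-0.0005,0.001]
    - [0,-0.0005,0.001]
    - [0,-0.0005,0.001]
    - [0,-0.0005,0.001]
    - [0,-0.0005,0.005]
  hand: [0.02,0.03,0.04,0.045,0.05]

```text
clock: 10.9
tcp_pos: [511.5, 303.5, 156.7]
ee_rot: [[1.0, 0.0, -0.001], [0.0, -1.0, -0.0], [-0.001, 0.0, -1.0]]
wrist_force: [0.0, -0.1, -0.1]
grip_width: 49.9
grip_force: 0.0
```

>>> jog_arm:
  turn:
    - [0,0,0]
    - [0,0,0]
    - [0,0,0]
    - [0,0,0]
    - [0,0,0]
  linear:
    - [0,0,0.015]
    - [0,0,0.035]
    - [0,0,0.06]
    - [0,0,0.085]
    - [0,0,0.09]
  hand: [0.05,0.05,0.05,0.05,0.05]

```text
clock: 11.32
tcp_pos: [513.2, 304.9, 251.9]
ee_rot: [[1.0, -0.0, 0.005], [-0.0, -1.0, 0.004], [0.005, -0.004, -1.0]]
wrist_force: [1.0, 0.2, 0.5]
grip_width: 50.2
grip_force: 0.0
```

```bash
python3 - <<'E'
from h import *
b=camera("top");a=camera("scene")
im=np.hstack([cv2.resize(np.ascontiguousarray(p["img"][y-35:y+35,x-35:x+35,::-1]),(390,390),interpolation=cv2.INTER_CUBIC) for p,x,y in((a,385,175),(b,405,205))])
cv2.imwrite("pics/c5.png",im)
S=390/70
f=lambda p,X,x,y:((proj(p,X)-[x-35,y-35]+.5)*S).round()
for x,h in((472,90),(554,105),(633,75)):
  print(x,"scene foot,top",f(a,[x,-288,5],385,175),f(a,[x,-288,h],385,175),"top-cam",f(b,[x,-288,5],405,205),f(b,[x,-288,h],405,205))
for d in landmark_of(b,"plug_short_center")[:3]: print(d["conf"],w(b,d["location"])[:3].round(1))
for p in(a,b):
  for d in trace(p,"rod_center")[:1]:
    r=np.argwhere(d["region"]); print("rod",d["conf"],r.min(0),r.max(0))
E
```

```text
472 scene foot,top [329. 310.] [344. 179.] top-cam [209. 334.] [235. 315.]
554 scene foot,top [212. 267.] [225. 118.] top-cam [208. 198.] [239. 167.]
633 scene foot,top [108. 230.] [113. 129.] top-cam [208.  69.] [228.  43.]
0.42 [ 624.3 -285.5   43.6]
rod 0.73 [214 253] [263 260]
rod 0.3 [136 341] [148 353]
```

View pics/c5.png

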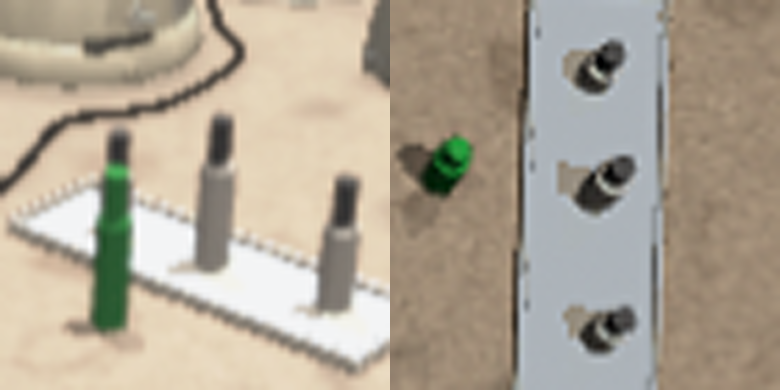

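Crop: knob tops are short (609,51), long (626,165), medium (627,317), and the green decoy (450,155) stands off the tray. The short plug is the row's far end at about (629,-286), and the rod is back down (same rows 214–263 as at the start). Going to the short plug.

>>> jog_arm:
  turn:
    - [0,0,0]
    - [0,0,0]
    - [0,0,0]
    - [0,0,0]
    - [0,0,0]
    - [0,0,0]
    - [0,0,0]
    - [0,0,0]
  linear:
    - [0.005,-0.03,0]
    - [0.012,-0.068,0]
    - [0.02,-0.107,0]
    - [0.028,-0.146,0]
    - [0.036,-0.185,0]
    - [0.044,-0.224,0]
    - [0.052,-0.263,0]
    - [0.06,-0.302,0]
  hand: [0.06,0.06,0.06,0.06,0.06,0.06,0.06,0.06]

```text
clock: 12.23
tcp_pos: [571.4, -0.6, 246.0]
ee_rot: [[1.0, -0.0, -0.002], [-0.0, -1.0, 0.0], [-0.002, -0.0, -1.0]]
wrist_force: [1.0, 0.3, 0.4]
grip_width: 59.9
grip_force: 0.0
```

>>> jog_arm:
  turn:
    - [0,0,0]
    - [0,0,0]
    - [0,0,0]
    - [0,0,0]
    - [0,0,0]
    - [0,0,0]
    - [0,0,0]
    - [0,0,0]
  linear:
    - [0.008,-0.039,-0.005]
    - [0.016,-0.078,-0.015]
    - [0.024,-0.117,-0.025]
    - [0.032,-0.156,-0.035]
    - [0.04,-0.195,-0.045]
    - [0.048,-0.234,-0.06]
    - [0.054,-0.268,-0.08]
    - [0.058,-0.289,-0.1]
  hand: [0.06,0.06,0.06,0.06,0.06,0.06,0.06,0.06]

```text
clock: 12.9
tcp_pos: [628.8, -293.0, 144.7]
ee_rot: [[1.0, -0.004, -0.002], [-0.004, -1.0, -0.002], [-0.002, 0.002, -1.0]]
wrist_force: [-0.5, -0.4, -0.4]
grip_width: 60.2
grip_force: 0.0
```

>>> jog_arm:
  turn:
    - [0,0,0]
    - [0,0,0]
    - [0,0,0]
  linear:
    - [0,0,0]
    - [0,0,0]
    - [0,0,0]
  hand: [0.06,0.06,0.06]

```text
clock: 13.15
tcp_pos: [629.9, -286.0, 146.5]
ee_rot: [[1.0, 0.001, -0.001], [0.001, -1.0, 0.002], [-0.001, -0.002, -1.0]]
wrist_force: [0.7, 0.5, 0.4]
grip_width: 60.0
grip_force: 0.0
```

```bash
python3 - <<'E'
from h import *
a=camera("scene");s=env.state();t=s["tcp_pos"]
print(s["clock"],np.round(t,1),s["grip_width"],np.round(s["ee_rot"],3).tolist())
save(a,"c6.png",(340,120,420,200),7)
print([((proj(a,X)-[340,120]+.5)*7).round() for X in(t,[629,-286,75])])
E
```

```text
13.2 [ 630.5 -285.5  147.4] 60.36691132772529 [[1.0, 0.002, 0.0], [0.002, -1.0, 0.001], [0.0, -0.001, -1.0]]
[array([221., 166.]), array([217., 305.])]
```

View pics/c6.png

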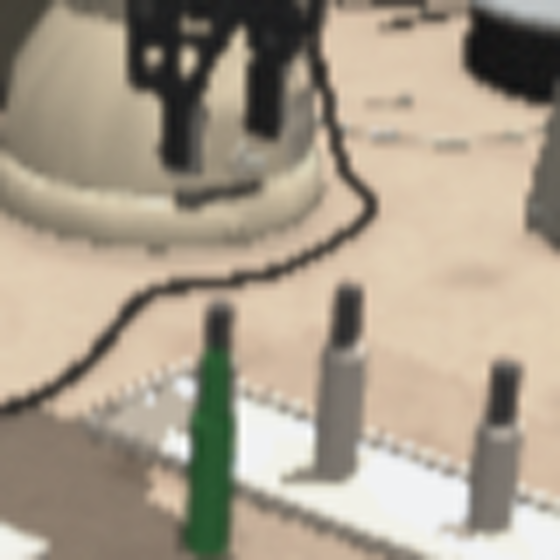

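Fingertips at crop (182,168)/(265,132) straddle the short plug's knob at (219,303). Descending.

>>> jog_arm:
  turn:
    - [0,0,0]
    - [0,0,0]
    - [0,0,0]
    - [0,0,0]
    - [0,0,0]
    - [0,0,0]
    - [0,0,0]
  linear:
    - [-0.0015,0,-0.02]
    - [-0.0015,0,-0.045]
    - [-0.0015,0,-0.065]
    - [-0.0015,0,-0.082]
    - [-0.0015,0,-0.092]
    - [-0.0015,0,-0.097]
    - [-0.0015,0,-0.097]
  hand: [0.06,0.06,0.06,0.06,0.05,0.045,0.035]

```text
clock: 13.78
tcp_pos: [628.6, -286.4, 50.2]
ee_rot: [[1.0, 0.001, -0.0], [0.001, -1.0, 0.001], [-0.0, -0.001, -1.0]]
wrist_force: [0.2, -0.3, 0.7]
grip_width: 35.3
grip_force: 0.0
```

>>> jog_arm:
  turn:
    - [0,0,0]
    - [0,0,0]
    - [0,0,0]
    - [0,0,0]
    - [0,0,0]
    - [0,0,0]
  linear:
    - [0,0,0]
    - [0,0,0]
    - [0,0,0]
    - [0,0,0]
    - [0,0,0]
    - [0,0,0]
  hand: [0.025,0.018,0.01,0.008,0.008,0.008]
  newtons: 40

```text
clock: 14.28
tcp_pos: [629.4, -287.7, 51.8]
ee_rot: [[1.0, -0.0, 0.002], [-0.0, -1.0, -0.001], [0.002, 0.001, -1.0]]
wrist_force: [0.5, 0.4, 6.5]
grip_width: 12.3
grip_force: 39.1
```

>>> jog_arm:
  turn:
    - [0,0,0]
    - [0,0,0]
    - [0,0,0]
    - [0,0,0]
    - [0,0,0]
    - [0,0,0]
    - [0,0,0]
  linear:
    - [0,0,0.005]
    - [0,0,0.02]
    - [0,0,0.045]
    - [0,0,0.075]
    - [0,0,0.105]
    - [0,0,0.117]
    - [0,0,0.117]
  hand: [0.008,0.008,0.008,0.008,0.008,0.008,0.008]

```text
clock: 14.87
tcp_pos: [630.1, -288.3, 171.3]
ee_rot: [[1.0, -0.001, 0.006], [-0.001, -1.0, -0.003], [0.006, 0.003, -1.0]]
wrist_force: [-0.9, -0.4, -1.3]
grip_width: 12.4
grip_force: 39.0
```

>>> jog_arm:
  turn:
    - [0,0,0]
    - [0,0,0]
    - [0,0,0]
    - [0,0,0]
    - [0,0,0]
    - [0,0,0]
    - [0,0,0]
    - [0,0,0]
  linear:
    - [-0.005,0.02,0]
    - [-0.012,0.055,0]
    - [-0.02,0.092,0]
    - [-0.029,0.13,0]
    - [-0.037,0.168,0]
    - [-0.045,0.206,0]
    - [-0.053,0.242,0]
    - [-0.06,0.27,0]
  hand: [0.008,0.008,0.008,0.008,0.008,0.008,0.008,0.008]

```text
clock: 15.53
tcp_pos: [566.6, -14.2, 165.8]
ee_rot: [[1.0, 0.002, -0.003], [0.002, -1.0, 0.001], [-0.003, -0.001, -1.0]]
wrist_force: [0.9, -0.4, -1.0]
grip_width: 12.2
grip_force: 39.1
```

>>> jog_arm:
  turn:
    - [0,0,0]
    - [0,0,0]
    - [0,0,0]
    - [0,0,0]
    - [0,0,0]
    - [0,0,0]
    - [0,0,0]
    - [0,0,0]
  linear:
    - [-0.005,0.025,0]
    - [-0.011,0.05,0]
    - [-0.017,0.075,0]
    - [-0.021,0.095,0]
    - [-0.024,0.108,0]
    - [-0.025,0.114,0]
    - [-0.025,0.114,0]
    - [-0.025,0.114,0]
  hand: [0.008,0.008,0.008,0.008,0.008,0.008,0.008,0.008]

```text
clock: 16.2
tcp_pos: [543.5, 95.2, 166.7]
ee_rot: [[1.0, -0.001, -0.001], [-0.001, -1.0, -0.001], [-0.001, 0.001, -1.0]]
wrist_force: [-0.8, -0.7, 0.2]
grip_width: 12.4
grip_force: 39.1
```

```bash
python3 - <<'E'
from h import *
s0=env.state();a=camera("scene");s=env.state();t=s["tcp_pos"]
for q in(s0,s): print(q["clock"],np.round(q["tcp_pos"],1),np.round(q["wrist_force"],1),q["grip_width"])
save(a,"c7.png",(265,150,365,240),7)
f=lambda X:((proj(a,X)-[265,150]+.5)*7).round()
print("foot",f([t[0],t[1],t[2]-46.8]),"shoulder",f([t[0],t[1],t[2]-6.8]),"well",f([544,97.7,98]))
print("scale per 1mm x,y,z",[f([544+10*(i==0),98+10*(i==1),98+10*(i==2)])-f([544,98,98]) for i in range(3)])
E
```

```text
16.2 [543.5  95.2 166.7] [-0.8 -0.7  0.2] 12.418719239452138
16.25 [543.7  94.7 166.9] [-0.9 -1.1 -0.5] 12.300382304354798
foot [326. 365.] shoulder [323. 269.] well [322. 419.]
scale per 1mm x,y,z [array([-19.,  -9.]), array([-19.,  11.]), array([ -1., -23.])]
```

View pics/c7.png

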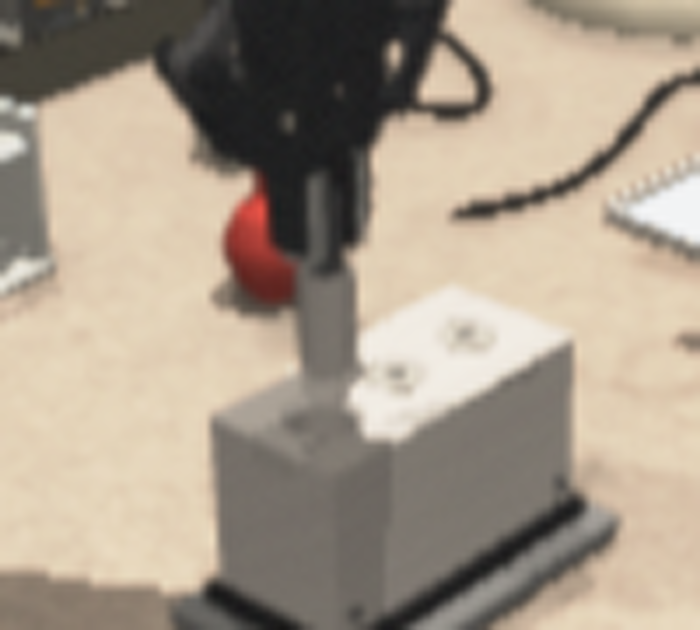

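Crop: the foot is centred at x≈329 and the well at about (321,425), so it needs about 3 mm in +y and 2 mm in +x. Adjusting, then lowering slowly.

>>> jog_arm:
  turn:
    - [0,0,0]
    - [0,0,0]
    - [0,0,0]
    - [0,0,0]
    - [0,0,0]
    - [0,0,0]
    - [0,0,0]
    - [0,0,0]
  linear:
    - [0.002,0.003,0]
    - [0.002,0.003,-0.008]
    - [0.002,0.003,-0.015]
    - [0.002,0.003,-0.019]
    - [0.002,0.003,-0.022]
    - [0.002,0.003,-0.024]
    - [0.002,0.003,-0.026]
    - [0.002,0.003,-0.026]
  hand: [0.008,0.008,0.008,0.008,0.008,0.008,0.008,0.008]

```text
clock: 16.92
tcp_pos: [545.5, 99.0, 141.0]
ee_rot: [[1.0, -0.001, -0.0], [-0.001, -1.0, -0.001], [-0.0, 0.001, -1.0]]
wrist_force: [0.5, -1.2, -1.6]
grip_width: 12.5
grip_force: 38.9
```

No contact at the chamfer (foot ≈94). Continuing.

>>> jog_arm:
  turn:
    - [0,0,0]
    - [0,0,0]
    - [0,0,0]
    - [0,0,0]
    - [0,0,0]
  linear:
    - [0,0,-0.003]
    - [0,0,-0.006]
    - [0,0,-0.009]
    - [0,0,-0.012]
    - [0,0,-0.012]
  hand: [0.008,0.008,0.008,0.008,0.008]

```text
clock: 17.33
tcp_pos: [545.4, 99.1, 128.7]
ee_rot: [[1.0, -0.0, -0.0], [-0.0, -1.0, -0.0], [-0.0, 0.0, -1.0]]
wrist_force: [1.3, -2.2, -2.2]
grip_width: 12.2
grip_force: 38.9
```

>>> jog_arm:
  turn:
    - [0,0,0]
    - [0,0,0]
    - [0,0,0]
    - [0,0,0]
    - [0,0,0]
    - [0,0,0]
    - [0,0,0]
    - [0,0,0]
  linear:
    - [0.0005,-0.001,-0.004]
    - [0.0005,-0.001,-0.008]
    - [0.0005,-0.001,-0.012]
    - [0.0005,-0.001,-0.016]
    - [0.0005,-0.001,-0.019]
    - [0.0005,-0.001,-0.021]
    - [0.0005,-0.001,-0.022]
    - [0.0005,-0.001,-0.022]
  hand: [0.008,0.008,0.008,0.008,0.008,0.008,0.008,0.008]

```text
clock: 18.0
tcp_pos: [545.8, 98.7, 107.0]
ee_rot: [[1.0, 0.0, -0.0], [0.0, -1.0, 0.0], [-0.0, -0.0, -1.0]]
wrist_force: [-0.8, -0.1, -0.8]
grip_width: 12.3
grip_force: 39.1
```

>>> jog_arm:
  turn:
    - [0,0,0]
    - [0,0,0]
    - [0,0,0]
    - [0,0,0]
  linear:
    - [0,0,-0.001]
    - [0,0,-0.002]
    - [0,0,-0.003]
    - [0,0,-0.003]
  hand: [0.008,0.008,0.008,0.008]

```text
clock: 18.33
tcp_pos: [546.2, 98.6, 104.8]
ee_rot: [[1.0, -0.0, 0.001], [-0.0, -1.0, 0.0], [0.001, -0.0, -1.0]]
wrist_force: [-1.3, 0.4, 3.5]
grip_width: 12.2
grip_force: 39.6
```

Floor contact at the expected 104.8. A slight extra press, then release and retreat.

>>> jog_arm:
  turn:
    - [0,0,0]
    - [0,0,0]
  linear:
    - [0,0,-0.001]
    - [0,0,-0.001]
  hand: [0.008,0.008]

```text
clock: 18.5
tcp_pos: [546.6, 98.7, 104.7]
ee_rot: [[1.0, -0.0, 0.002], [-0.0, -1.0, 0.0], [0.002, -0.0, -1.0]]
wrist_force: [-2.6, -1.1, 11.5]
grip_width: 12.3
grip_force: 40.6
```

>>> jog_arm:
  turn:
    - [0,0,0]
    - [0,0,0]
    - [0,0,0]
    - [0,0,0]
    - [0,0,0]
  linear:
    - [0,0,0.0015]
    - [0,0,0.0015]
    - [0,0,0.0015]
    - [0,0,0.0015]
    - [0,0,0.004]
  hand: [0.02,0.03,0.04,0.045,0.05]

```text
clock: 18.92
tcp_pos: [545.6, 98.4, 106.8]
ee_rot: [[1.0, -0.0, -0.001], [-0.0, -1.0, -0.0], [-0.001, 0.0, -1.0]]
wrist_force: [-0.8, 0.7, 0.6]
grip_width: 49.8
grip_force: 0.0
```

>>> jog_arm:
  turn:
    - [0,0,0]
    - [0,0,0]
    - [0,0,0]
    - [0,0,0]
    - [0,0,0]
    - [0,0,0]
    - [0,0,0]
    - [0,0,0]
  linear:
    - [0,0,0.01]
    - [0,0,0.03]
    - [0,0,0.06]
    - [0,0,0.09]
    - [-0.005,-0.03,0.11]
    - [-0.012,-0.07,0.125]
    - [-0.019,-0.11,0.13]
    - [-0.026,-0.15,0.13]
  hand: [0.05,0.05,0.05,0.05,0.05,0.05,0.05,0.05]

```text
clock: 19.58
tcp_pos: [520.4, -52.6, 240.0]
ee_rot: [[1.0, 0.001, 0.004], [0.001, -1.0, -0.0], [0.004, 0.0, -1.0]]
wrist_force: [0.0, -0.7, 0.0]
grip_width: 50.4
grip_force: 0.0
```

>>> jog_arm:
  turn:
    - [0,0,0]
    - [0,0,0]
    - [0,0,0]
    - [0,0,0]
  linear:
    - [-0.01,-0.03,0]
    - [-0.015,-0.05,0]
    - [-0.015,-0.05,0]
    - [-0.015,-0.05,0]
  hand: [0.05,0.05,0.05,0.05]

```text
clock: 19.92
tcp_pos: [504.7, -102.8, 238.0]
ee_rot: [[1.0, -0.003, 0.001], [-0.003, -1.0, -0.0], [0.001, 0.0, -1.0]]
wrist_force: [0.4, 0.4, -0.8]
grip_width: 49.9
grip_force: 0.0
```

```bash
python3 - <<'E'
from h import *
a=camera("scene");s=env.state();print(s["clock"],np.round(s["tcp_pos"],1))
save(a,"c8.png",(210,130,430,290),3.6)
E
```

```text
19.9667 [ 505.1 -101.2  237.9]
```

View pics/c8.png

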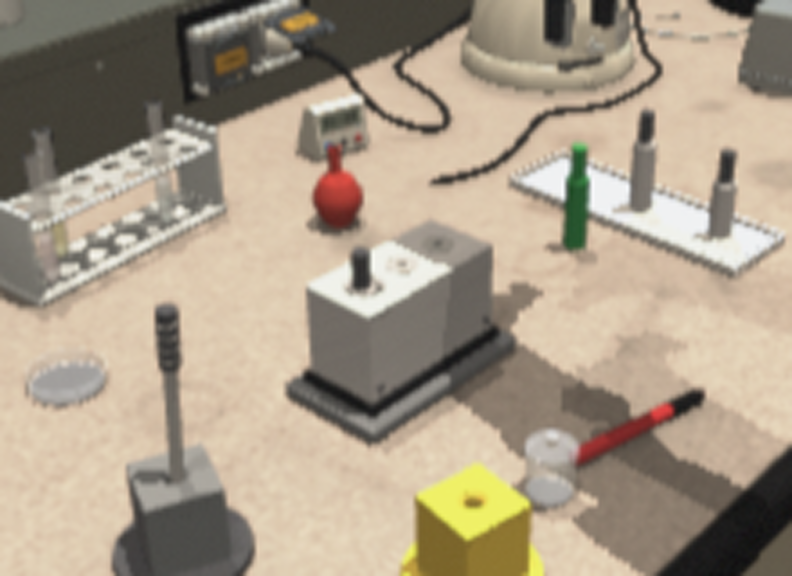

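The plug's shoulder is flush in the well, with its knob at crop (360,268). The rod is fully down in its stand at (170,390). The long and medium plugs (645,160) and (722,195), the bulb, dish and bottle are untouched, and the arm is clear. Handing in.

```bash
python3 -c "
from workcell import job
print(job.sign_off())"
```

```text
the job is handed in; nothing more can be done
None
```

The rod touched bottom 40 mm down, so I lowered the short plug in until its shoulder sat flush. The rod is back fully down in its stand, nothing else looks disturbed, and the job was handed in at about 20 s.

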